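# Turn the circuit board over in its rework frame and lock it

### The arm

A 6-joint arm with a two-finger parallel gripper is mounted at the origin on a cart in front of the work surface, level with it; the furniture and walls round the work are solid. World frame = base frame: x ahead of the robot, y to its left, z up, the work surface at z = 0. Lengths are in m, angles in rad, forces in N, time in s.
With the tool pointing down it reaches from about 0.4 to 0.825 m from the base axis. Payload 7 kg.
Tool frame: the origin (TCP) lies between the finger pads; the fingertips stand 19 mm ahead of it and the grasp point (between the pads) is the TCP; z points along the fingers, y is the direction in which the jaws open and shut (so a half turn about z gives the same grasp; the last joint's range is limited). The gripper opens to 85 mm and grips with 20 to 120 N. Pads are 22 mm wide; open, the fingers measure 114 mm over their backs; the gripper's body (76 mm by 85 mm) begins 54 mm behind the grasp point. The pads swing forward as they close: fully open they stand 13 mm farther back than shut.
Start: joints at [1.42, 0.359, 0.012, 0, -1.224, -0.288], TCP at [0.287, 0.611, 0.25] pointing down, gripper open.
Joint ranges: [-3.07, 3.07], [-1.43, 2.12], [-1.02, 1.25], [-3.03, 1.67], [-3.05, -0], [-3.03, 3.03]. Speed limits (rad/s): [2.39, 2.39, 3.01, 3.14, 3.14, 3.14].

### API

Orientations are given as a rotation vector (axis times angle).
In Python, from bench import r, imaging, order gives the robot as it stands.
- The arm moves only by the tool arm_command, never from a script. Its argument "plan" is a list of rows, each a list of 7 numbers: the shift along the tool's x, y, z in mm, then the turn, a rotation vector about the tool's x, y, z in degrees, then the closure, from -1 (fully open) to 1 (shut). A call has 1 to 10 rows; each row shifts and turns the pose as measured when the row begins, along the tool's axes as they then stand; what a row does not reach is not made up. A row lasts 1/10 s, in which the tool goes at most 50 mm and 8.59 degrees, less where a joint would pass 70% of its speed; a pose out of reach is approached as far as the arm can. A call is refused whole if a number of a shift passes 50 or a number of a turn 8.59, either way. A call with a gripper value outside its range is refused whole. The fingers move at their own pace and stop on an object; "newtons" is the grip in N (left out, the last holds). Time passes only in rows, so rows that do not move let the fingers close. It gives the time, the measured TCP pose, the force and the opening at its end, in the units of the state.
- r.sense(): the state, without advancing time (a new reading comes with each control period).
- imaging.snapshot(name): name is "scene" or "top"; returns a dict with "image" (400x640x3 uint8, red, green, blue), "fovy" (degrees; the focal length in pixels is half the picture's height over the tangent of half this angle, whatever the lens; pixels are square), "cx", "cy" (the principal point, pixels), "xyz" and "rotation" of the camera in the world. Camera axes: x right, y down, z forward; pixel columns grow to the right and rows downward; lengths in m; the calibration is good to about 2 mm. A picture is of the moment at which its call begins. There is no depth.
- order.job_done(): hands the job in, once; it reports no verdict.
The state is a dict: "time": time; "joint_positions": joint angles; "dq": joint speeds; "joint_efforts": joint torques, N m; "tool_pos": TCP position; "tool_rot": TCP orientation; "ft_force": force on the tool from outside, world axes, zero at the start; "moment": the same for the moment, N m; "finger_gap": finger opening in m.
Only numpy, scipy, OpenCV 4.12 (cv2) and the standard library are available. Lean on these libraries where they do the work, as an engineer would, in place of code of your own. Each camera call takes 0.05 s, during which the arm holds its last target.

### The job

The circuit board clamped in the rework frame has its parts facing up, more or less level. Turn it over about its long axis so that the solder side faces up and the board lies level, then lock it there by turning the black knob on top of the frame's right-hand head clockwise as far as it goes. Leave the things lying round the frame where they are.

Things in the scene. Friction and masses are not known exactly. Their poses are not given: they have to be found in the camera images.
- rework_frame: fixed bench rework frame, 130 x 285 mm. Origin on the table under its middle; y runs along the board's pivot axis, from the knob head to the plain post; z up; the robot is on its -x side. Pivot axis 95 mm above the table. Post at y = +125 mm (16 mm thick, 113 high), knob head at y = -128 mm (34 thick, 42 wide, 130 high). Low down two thin rods run along y at x = +-45 mm, tops at 17 mm
- board_center (a point): centre of the green board, on the pivot axis. Board 100 mm wide (point x), 180 long (point y, the pivot axis), 2.4 thick; both short ends are in dark clamps 12 mm wide, 11 thick. Site z = normal of the bare SOLDER side (small bright joints); parts to 16 mm high stand on the -z side, none within 18 mm of the long edges, only flat ones (under 4 mm) within 30 mm of mid-length
- board (a joint): angle of the board about the frame's y axis, rad: 0 (or 6.28, a full turn) = level, solder side up; 3.14 = level, parts up (starts within 0.45 of it). Pressing down the edge on the frame's -x side makes it fall, pressing down the far edge makes it grow. Turns right round either way against a light drag (0.07 N m, about 1.5 N at the edge) and stays where it is left
- lock_knob (a joint): turn of the knob, rad: 0 = loose, 1.4 = hard stop, locked; grows clockwise seen from above; starts loose (0 to 0.25). Friction 0.13 N m; beyond 0.5 rad a sprung shoe is pressed on the board's brake disc: the torque rises to about 0.17 N m at the stop, and the board then yields only to more than 8 N at its edge. Stays where it is left
- lock_knob_grip (a point): grip point on the knob's upright axis, 158 mm above the table. The black bar is 44 mm long (point x) and 12 mm thick (point y); its top is 10 mm above this point; 20 mm below it lies the top of a round collar 35 mm across. The point turns with the knob; at 0 the bar lies along the frame's x axis
- tweezers: steel tweezers 12 x 125 x 9 mm, lying loose in front of the frame; leave alone
- eraser: block eraser 18 x 40 x 13 mm in front of the frame; leave alone
- brush: fine wooden brush 8 x 184 x 8 mm behind the frame; leave alone
- magnifier: black hand lens 53 x 132 x 12 mm behind the frame; leave alone
- sticky_notes: yellow block of notes 51 x 51 x 20 mm, far right; leave alone
- dropper_bottle: amber dropper bottle 33 mm across, 99 mm high, standing front left; leave alone
- vial_rack: wire rack in a carton sleeve, 332 x 170 x 101 mm, left of the frame, with glass vials standing up to 140 mm high; fixed, keep clear

How it is judged:
On the way:
1. with the knob still loose, the board is turned over: solder side up and level (angle between board_center's own z axis and vertical below 0.15 rad and value of joint lock_knob below 0.5 rad), for 0.2 s.
At the end, for the whole second after the job is handed in: the solder side of the board faces up, level within 0.15 rad, the board at rest, and the locking knob is turned clockwise past 1.2 rad (stop at 1.4) (angle between board_center's own z axis and vertical below 0.15 rad and value of joint lock_knob above 1.2 rad and velocity of joint board between -0.05 and 0.05 rad/s); the robot touches nothing.
It fails at once if a thing lying round the frame is pushed more than 30 mm from its place (distance of any of tweezers, eraser, brush, magnifier, sticky_notes, dropper_bottle from where it was at the start of the episode above 0.03 m).
It also fails if it takes over 51 s, if anything falls off the work surface, if the arm or the gripper's body presses on something with over 40 N, if the wrist force passes 120 N, or if a joint passes its speed limit or range.

## Working session

There is one attempt and no reset: what is moved stays moved. The work goes in short steps, Python scripts to look and compute and a tool call to move; the robot and the scene stay as the last step left them, time stands still between calls to the robot, and variables do not carry over. Pictures are saved under pics/ and viewed, and the job is handed in when it is done.

Besides the shell and the picture viewer there is one more tool, called after "Request:" by a JSON object that holds its "api" and its "payload". arm_command: Moves the arm, as the interface text tells. Its arguments: {"type":"object","properties":{"plan":{"type":"array","items":{"type":"array","items":{"type":"number"}}},"newtons":{"type":"number"}},"required":["plan"]}

```bash
ls; mkdir -p pics
python3 - <<'E'
from bench import r, imaging, order
import cv2
print(r.sense())
for n in ("scene","top"):
    s=imaging.snapshot(n)
    cv2.imwrite(f"pics/{n}0.png",s["image"][:,:,::-1])
    print(n,{k:v for k,v in s.items() if k!="image"})
E
```

```text
pics
{'time': 0.0, 'joint_positions': array([ 1.42008731e+00,  3.59402608e-01,  1.10654437e-02, -3.37200378e-04,
       -1.22410031e+00, -2.88111646e-01]), 'dq': array([-0.00092558, -0.0004396 , -0.00010547,  0.0001844 , -0.00087401,
       -0.00088059]), 'joint_efforts': array([ 5.96493664e-04, -5.83323741e+01,  2.93421596e+01,  6.93676963e+00,
       -5.78899286e-03, -2.98797966e-05]), 'tool_pos': array([0.28661659, 0.61063443, 0.24935869]), 'tool_rot': array([ 3.06461747e+00, -6.83595477e-01, -3.19700106e-04]), 'ft_force': array([-0.29485141, -0.67159924,  0.65964065]), 'moment': array([-0.00654305, -0.001863  , -0.0326671 ]), 'finger_gap': 0.08539665013425583}
scene {'fovy': 48.39212043738018, 'cx': 313.5597166037816, 'cy': 194.36277390215366, 'xyz': array([0.0381436 , 0.04261573, 1.16316553]), 'rotation': array([-2.08244778,  1.77471656, -0.44543173])}
top {'fovy': 53.128560688838355, 'cx': 316.522580533825, 'cy': 198.4159228649066, 'xyz': array([0.44761535, 0.11670539, 1.32564806]), 'rotation': array([-2.19285026,  2.14026296, -0.09704565])}
```

View pics/scene0.png

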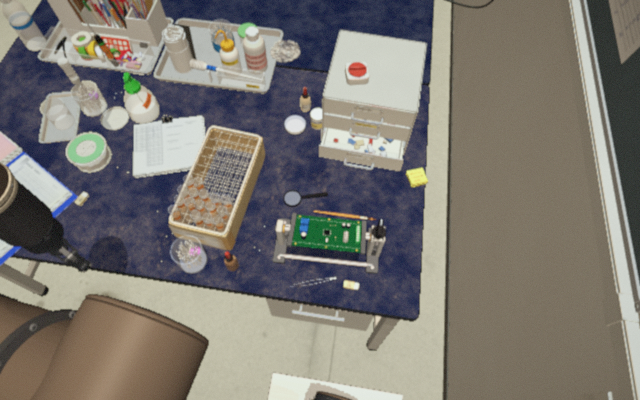

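View pics/top0.png

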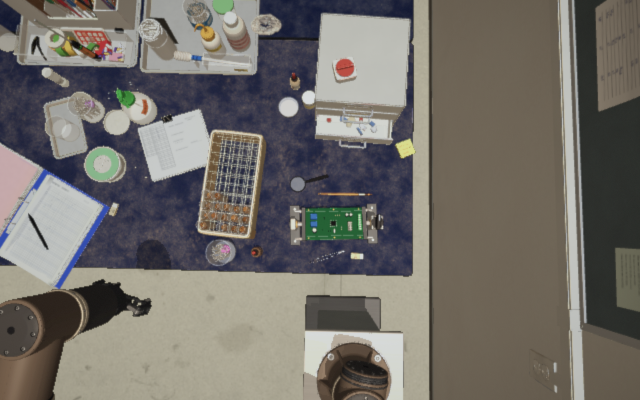

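The top view shows the frame at about (335,223), with the knob head on the right at (375,222). I'll zoom in.

```bash
cat > h.py <<'E'
import numpy as np, cv2
from scipy.spatial.transform import Rotation as R
from bench import r, imaging, order
def ray(s,px):
    f=200/np.tan(np.radians(s["fovy"]/2))
    d=np.array([(px[0]-s["cx"])/f,(px[1]-s["cy"])/f,1.0])
    return np.array(s["xyz"]), R.from_rotvec(s["rotation"]).as_matrix()@d
def onplane(s,px,z):
    o,d=ray(s,px); return o+d*(z-o[2])/d[2]
def proj(s,P):
    f=200/np.tan(np.radians(s["fovy"]/2))
    c=R.from_rotvec(s["rotation"]).as_matrix().T@(np.array(P)-s["xyz"])
    return np.array([s["cx"]+f*c[0]/c[2], s["cy"]+f*c[1]/c[2]])
def tri(s1,p1,s2,p2):
    o1,d1=ray(s1,p1);o2,d2=ray(s2,p2)
    d1/=np.linalg.norm(d1);d2/=np.linalg.norm(d2)
    A=np.stack([d1,-d2],1);t=np.linalg.lstsq(A,o2-o1,rcond=None)[0]
    a=o1+t[0]*d1;b=o2+t[1]*d2
    return (a+b)/2,np.linalg.norm(a-b)
def crop(s,box,k,name):
    x0,y0,x1,y1=box
    im=cv2.resize(s["image"][y0:y1,x0:x1,::-1],None,fx=k,fy=k,interpolation=cv2.INTER_CUBIC)
    cv2.imwrite("pics/"+name,im)
E
python3 - <<'E'
from h import *
s=imaging.snapshot("top"); crop(s,(275,165,415,275),5.7,"t1.png")
print(onplane(s,(335,223),.095), onplane(s,(378,222),.158), onplane(s,(296,223),.113))
s=imaging.snapshot("scene"); crop(s,(260,180,400,300),5,"s1.png")
E
```

```text
[0.49445811 0.07054576 0.095     ] [ 0.49801944 -0.05220943  0.158     ] [0.49089582 0.18928541 0.113     ]
```

View pics/t1.png

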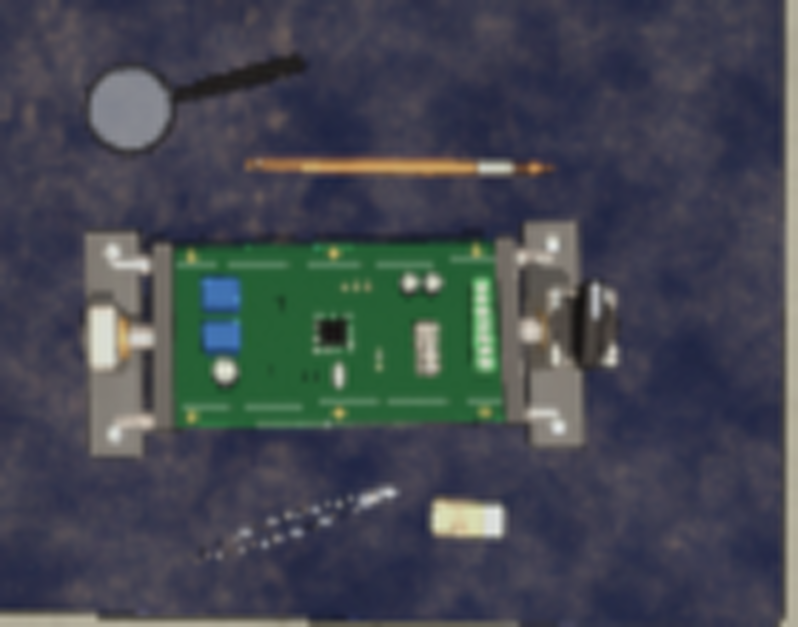

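View pics/s1.png

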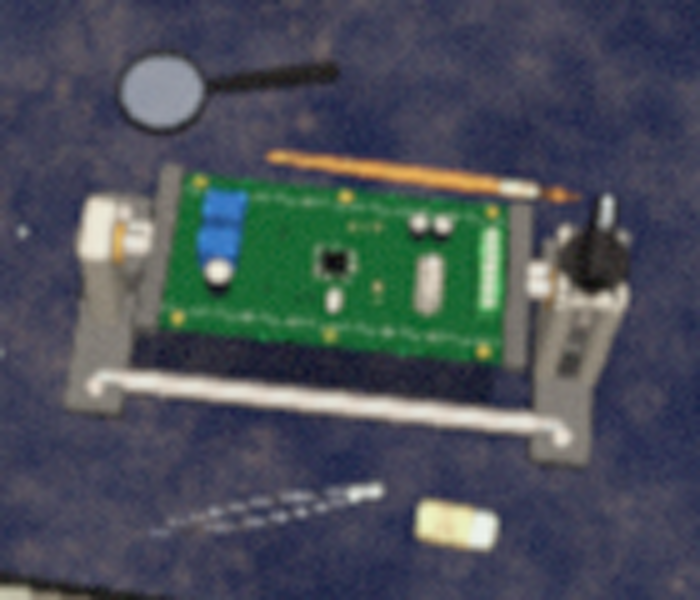

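In the crops the gold pads form two rows of three near the long edges. I'll triangulate them, along with the base-plate screws for the frame pose.

Run:
```python
from h import *
t=imaging.snapshot("top"); s=imaging.snapshot("scene")
def gold(im,box):
    x0,y0,x1,y1=box
    k=8;c=cv2.resize(im[y0:y1,x0:x1],None,fx=k,fy=k,interpolation=cv2.INTER_CUBIC)
    return c
T=[(192,257),(334,253),(477,250),(192,417),(339,413),(485,411)]
S=[(200,182),(346,197),(492,212),(178,318),(330,334),(484,351)]
def pt(p): return ((p[0]+.5)/5.7-.5+275,(p[1]+.5)/5.7-.5+165)
def ps(p): return ((p[0]+.5)/5-.5+260,(p[1]+.5)/5-.5+180)
P=[]
for a,b in zip(T,S):
    X,e=tri(t,pt(a),s,ps(b)); P.append(X); print(X.round(4),round(e,4))
P=np.array(P); c=P.mean(0); print("c",c)
l=P[[0,3]].mean(0)-P[[2,5]].mean(0); w=P[:3].mean(0)-P[3:].mean(0)
print("long",l,"yaw deg",np.degrees(np.arctan2(-l[0],l[1])),"wide",w,np.linalg.norm(w),"tilt deg",np.degrees(np.arctan2(w[2],np.hypot(*w[:2]))))
# frame: rod ends (z 14mm)
for n,a,b in [("fl",(115,435),(95,382)),("fr",(558,428),(562,432))]:
    print(n,tri(t,pt(a),s,ps(b)),onplane(t,pt(a),.017))
for a in [(112,252),(552,244)]: print(onplane(t,pt(a),.017))
# base plate corners z~8mm
for a in [(85,234),(90,457),(577,222),(583,445)]: print("bp",onplane(t,pt(a),.008))
print("knob top c",onplane(t,pt((594,326)),.168), onplane(s,ps((605,200)),.168))
for n,p in [("eraserBL",(430,537)),("eraserTR",(505,503)),("tw tip",(200,558)),("tw end",(400,490)),("brush l",(245,163)),("brush r",(555,169)),("mag",(300,62))]:print(n,onplane(t,pt(p),.005))
```

```text
[0.5336 0.1556 0.0883] 0.0034
[0.5379 0.078  0.0868] 0.0025
[5.414e-01 3.000e-04 8.710e-02] 0.0025
[0.4472 0.152  0.1089] 0.002
[0.4512 0.0743 0.1083] 0.0027
[ 0.4542 -0.0033  0.1088] 0.0021
c [0.49424813 0.07615339 0.09803289]
long [-0.00740619  0.15533993  0.00065481] yaw deg 2.7296417263195836 wide [ 0.0867684   0.00361767 -0.02124723] 0.08940518505338796 tilt deg -13.747937477071172
fl (array([0.43586429, 0.19800672, 0.02621519]), np.float64(0.0025411912333313763)) [0.4360471  0.19732914 0.017     ]
fr (array([ 0.44615709, -0.05257502,  0.03052649]), np.float64(0.0017841815052985336)) [ 0.44625984 -0.05524433  0.017     ]
[0.54069506 0.20219786 0.017     ]
[ 0.55139865 -0.05065194  0.017     ]
bp [0.55141718 0.21876361 0.008     ]
bp [0.42305074 0.21186967 0.008     ]
bp [ 0.56523986 -0.06612447  0.008     ]
bp [ 0.43690083 -0.07085817  0.008     ]
knob top c [ 0.49827661 -0.05305881  0.168     ] [ 0.51862607 -0.04957067  0.168     ]
eraserBL [0.38229444 0.01576319 0.005     ]
eraserTR [ 0.40268636 -0.02691648  0.005     ]
tw tip [0.36708189 0.14724916 0.005     ]
tw end [0.40858737 0.03341632 0.005     ]
brush l [0.59538177 0.12702361 0.005     ]
brush r [ 0.59616089 -0.05344164  0.005     ]
mag [0.6556046  0.09629435 0.005     ]
```

Run:
```python
from h import *
t=imaging.snapshot("top"); crop(t,(355,200,395,250),12,"tk.png")
t=imaging.snapshot("scene"); crop(t,(360,210,400,260),12,"sk.png")
a=cv2.imread("pics/tk.png");b=cv2.imread("pics/sk.png");cv2.imwrite("pics/k.png",np.hstack([a[:600,:400],b[:600,:400]]))
```

```text
(no output)
```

View pics/k.png

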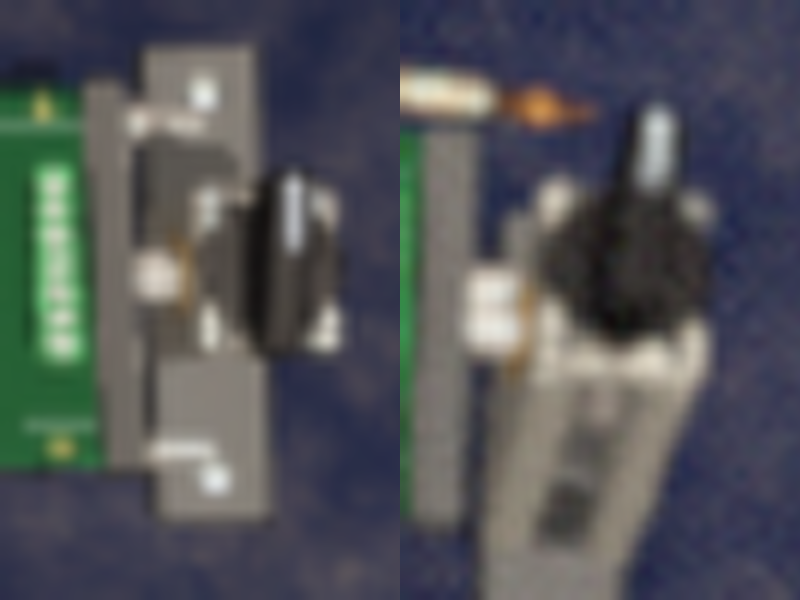

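Findings so far:
- The frame centre is at about (0.494, 0.075), yawed about 2.7°.
- The board's near edge is about 14° high, so the joint is at about 3.38.
- The knob is at about (0.500, -0.053).

I'll press the far edge down, then push the raised near edge over from the robot side. First I turn the tool to line up with the frame and close the fingers.

Request:
{"api": "arm_command", "payload": {"plan": [[0,0,0,0,0,-7,1],[0,0,0,0,0,-7,1],[0,0,0,0,0,-7,1],[0,0,0,0,0,-7,1]], "newtons": 40}}

```text
time: 0.8
tool_pos: [0.2867, 0.6109, 0.25]
tool_rot: [3.14, 0.103, -0.0]
ft_force: [0.2, -0.4, -0.3]
finger_gap: 0.0281
```

```bash
cat >> h.py <<'E'
C=np.array([.4942,.0748]);YAW=np.radians(2.7)
def st():
    q=r.sense();M=R.from_rotvec(q["tool_rot"]).as_matrix()
    d=np.array(q["tool_pos"][:2])-C;c,s=np.cos(YAW),np.sin(YAW)
    print("t",round(q["time"],2),"frame xy mm",(1000*np.array([c*d[0]+s*d[1],-s*d[0]+c*d[1]])).round(1),"z",round(q["tool_pos"][2]*1000,1),
     "yaw",np.degrees(np.arctan2(M[1,0],M[0,0])).round(2),"zax",M[:,2].round(3),"F",np.round(q["ft_force"],1),"M",np.round(q["moment"],2),"gap",round(q["finger_gap"],4),"q",np.round(q["joint_positions"],2))
E
python3 -c "
from h import *
st()"
```

```text
t 0.8 frame xy mm [-182.   545.3] z 250.0 yaw 3.76 zax [-0. -0. -1.] F [ 0.2 -0.4 -0.3] M [-0.01 -0.02  0.  ] gap 0.0281 q [ 1.42  0.36  0.01 -0.   -1.22  0.22]
```

Request:
{"api": "arm_command", "payload": {"plan": [[20,48,0,0,0,1,1],[21,49,0,0,0,0,1],[21,49,0,0,0,0,1],[21,49,0,0,0,0,1],[21,49,0,0,0,0,1],[21,49,0,0,0,0,1],[21,49,0,0,0,0,1],[21,49,0,0,0,0,1],[21,49,0,0,0,0,1],[21,49,0,0,0,0,1]]}}

```text
time: 1.8
tool_pos: [0.5086, 0.1608, 0.2504]
tool_rot: [-3.138, -0.099, -0.005]
ft_force: [1.2, 1.0, 0.2]
finger_gap: 0.0
```

```bash
python3 -c "
from h import *
st()"
```

```text
t 1.8 frame xy mm [18.5 85.2] z 250.4 yaw 3.6 zax [ 0.003  0.002 -1.   ] F [1.2 1.  0.2] M [ 0.05 -0.18  0.05] gap 0.0 q [ 0.67  0.12 -0.3   0.   -1.14  0.96]
```

Request:
{"api": "arm_command", "payload": {"plan": [[15,44,10,0,0,1,1],[14,36,30,0,0,0,1],[0,0,20,0,0,0,1],[0,0,0,0,0,0,1]]}}

```text
time: 2.2
tool_pos: [0.5458, 0.0737, 0.1906]
tool_rot: [-3.138, -0.059, -0.012]
ft_force: [-0.4, 0.0, 0.2]
finger_gap: -0.0001
```

Run:
```python
from h import *
st()
t=imaging.snapshot("top"); crop(t,(275,165,415,275),5,"t2.png")
t=imaging.snapshot("scene"); crop(t,(260,160,400,280),5,"s2.png")
```

```text
t 2.2 frame xy mm [51.5 -3.5] z 190.6 yaw 2.16 zax [ 0.008  0.003 -1.   ] F [-0.4  0.   0.2] M [-0.    0.06  0.03] gap -0.0001 q [ 0.49  0.2  -0.36  0.   -1.01  1.12]
```

View pics/s2.png

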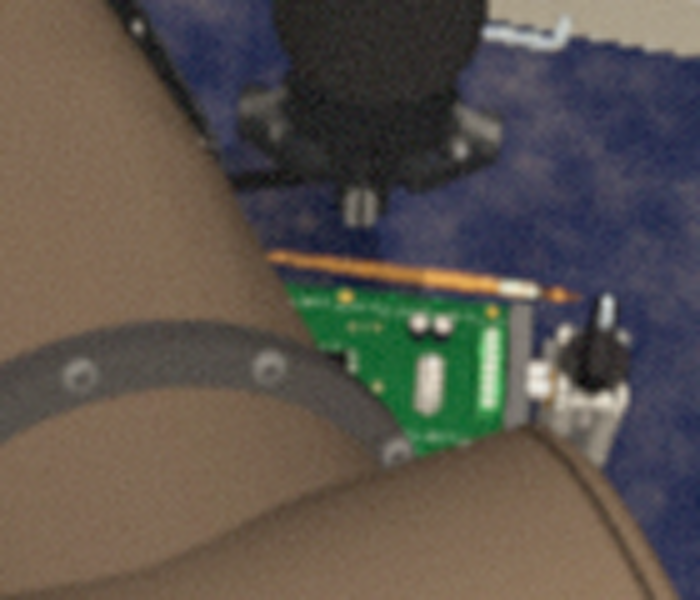

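The fingertip is at crop pixel (360,205), just beyond the board's far edge and about 75 mm above it. Descending now to press the edge.

Request:
{"api": "arm_command", "payload": {"plan": [[0,-1,35,0,0,0,1],[0,-1,35,0,0,0,1],[0,0,15,0,0,0,1],[-1,0,6,0,0,0,1],[-3,0,7,0,0,0,1],[-3,0,5,0,0,0,1],[-4,0,5,0,0,0,1],[-4,0,4,0,0,0,1],[0,0,0,0,0,0,1]]}}

```text
time: 3.2
tool_pos: [0.5404, 0.0865, 0.0899]
tool_rot: [-3.128, -0.081, -0.052]
ft_force: [0.5, 0.9, 0.2]
finger_gap: -0.0004
```

Run:
```python
from h import *
st()
t=imaging.snapshot("top"); crop(t,(275,165,415,275),5,"t3.png")
t=imaging.snapshot("scene"); crop(t,(260,160,400,280),5,"s3.png")
```

```text
t 3.2 frame xy mm [46.7  9.5] z 89.9 yaw 2.95 zax [ 0.033  0.013 -0.999] F [0.5 0.9 0.2] M [-0.09  0.14 -0.01] gap -0.0004 q [ 0.52  0.29 -0.5   0.01 -0.74  1.1 ]
```

View pics/s3.png

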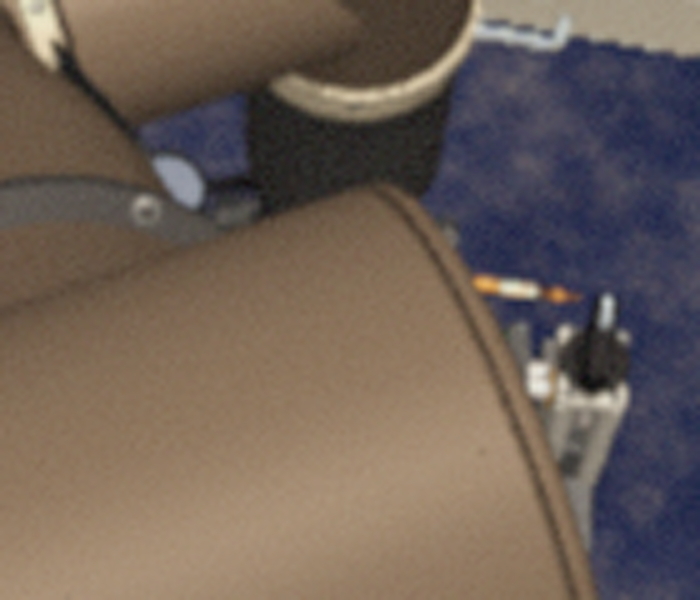

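View pics/t3.png

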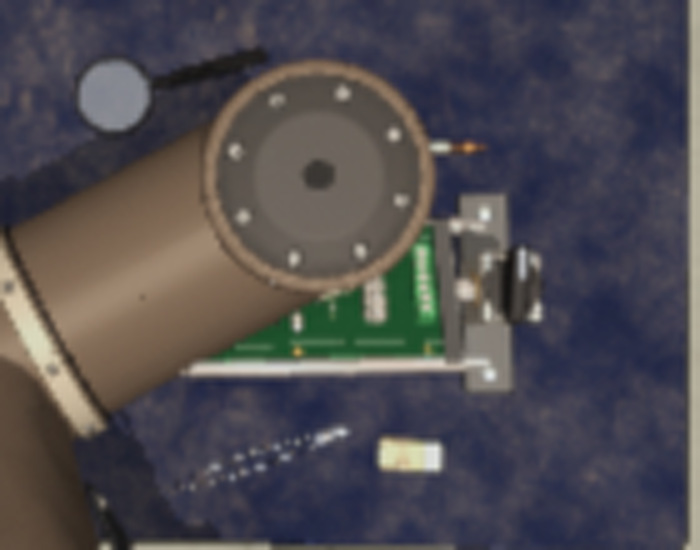

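The near edge has risen (crop row about 360), and the contact geometry gives about 34° of tilt. Continuing the press inward and down.

Request:
{"api": "arm_command", "payload": {"plan": [[-4,1,3,-0.7,-1.0,0,1],[-5,1,3,0,-0.8,0,1],[-4,1,3,0,0,0,1],[-4,1,2,0,0,0,1],[-2,0,2,0,0,0,1],[0,0,0,0,0,0,1]]}}

```text
time: 3.9
tool_pos: [0.5222, 0.0819, 0.0767]
tool_rot: [3.14, 0.081, 0.004]
ft_force: [1.5, 0.9, 0.9]
finger_gap: 0.0001
```

Run:
```python
from h import *
st()
t=imaging.snapshot("top"); crop(t,(275,165,415,275),5,"t4.png")
```

```text
t 3.9 frame xy mm [28.3  5.7] z 76.7 yaw 2.95 zax [ 0.003 -0.001 -1.   ] F [1.5 0.9 0.9] M [ 0.25 -0.41 -0.  ] gap 0.0001 q [ 0.53  0.3  -0.53  0.   -0.74  1.09]
```

View pics/t4.png

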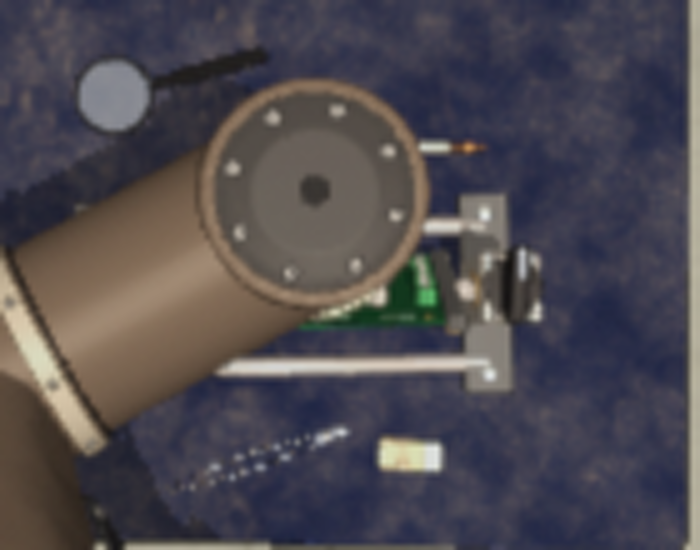

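The board's near edge is up at about 60°. I'll lift, go over to the robot side and come down beside the raised edge.

Request:
{"api": "arm_command", "payload": {"plan": [[3,0,-30,0,0,0,1],[0,0,-45,0,0,0,1],[0,0,-45,0,0,0,1],[0,0,-5,0,0,0,1],[-40,0,0,0,0,0,1],[-40,0,0,0,0,0,1],[-18,0,0,0,0,0,1],[0,0,0,0,0,0,1]]}}

```text
time: 4.75
tool_pos: [0.4196, 0.0734, 0.203]
tool_rot: [3.134, 0.076, -0.015]
ft_force: [0.2, 0.4, 0.1]
finger_gap: 0.0002
```

Run:
```python
from h import *
st()
t=imaging.snapshot("top"); crop(t,(275,165,415,275),5,"t5.png")
```

```text
t 4.75 frame xy mm [-74.6   2.2] z 203.0 yaw 2.77 zax [-0.01  -0.007 -1.   ] F [0.2 0.4 0.1] M [ 0.07 -0.13  0.02] gap 0.0002 q [ 0.64 -0.02 -0.57 -0.   -1.03  0.98]
```

View pics/t5.png

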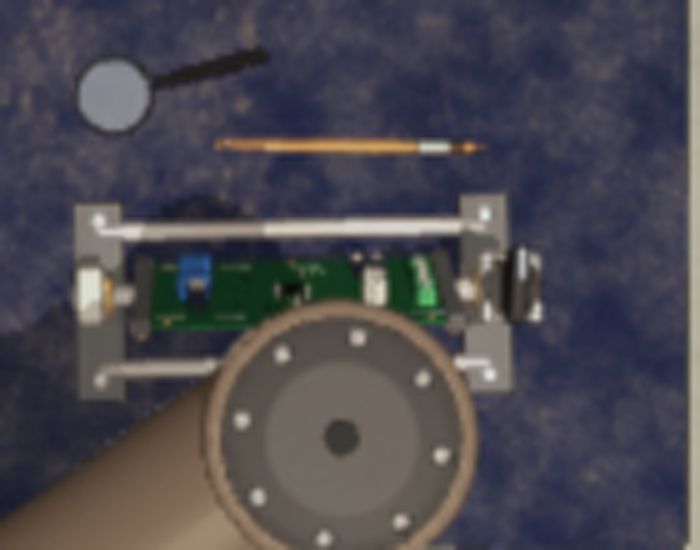

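The board is now at about 65°, its raised edge at crop row about 328. Descending in front of it, then pushing it over.

Request:
{"api": "arm_command", "payload": {"plan": [[0,0,35,0,0,0,1],[0,0,28,0,0.6,0,1],[0,0,5,0,0,0,1],[20,0,0,0,0,0,1],[15,0,0,0,0,0,1],[12,0,0,0,0,0,1],[12,0,0,0,0,0,1],[0,0,0,0,0,0,1]]}}

```text
time: 5.6
tool_pos: [0.4859, 0.0766, 0.1348]
tool_rot: [3.133, 0.076, 0.001]
ft_force: [-0.7, -1.3, -0.6]
finger_gap: -0.0
```

Run:
```python
from h import *
st()
```

```text
t 5.6 frame xy mm [-8.2  2.2] z 134.8 yaw 2.79 zax [ 0.001 -0.007 -1.   ] F [-0.7 -1.3 -0.6] M [ 0.    0.04 -0.02] gap -0.0 q [ 0.56  0.17 -0.54  0.01 -0.86  1.05]
```

Request:
{"api": "arm_command", "payload": {"plan": [[9,0,0,0,0,0,1],[9,0,0,0,0,0,1],[8,0,1,0,0,0,1],[7,0,4,0,0,0,1],[5,0,4,0,0,0,1],[3,0,4,0,0,0,1],[0,0,3,0,0,0,1],[0,0,0,0,0,0,1]]}}

```text
time: 6.4
tool_pos: [0.5291, 0.078, 0.1174]
tool_rot: [3.133, 0.075, -0.001]
ft_force: [-1.0, -0.7, 1.2]
finger_gap: 0.0002
```

Run:
```python
from h import *
st()
t=imaging.snapshot("top"); crop(t,(275,165,415,275),5,"t6.png")
```

```text
t 6.4 frame xy mm [35.   1.5] z 117.4 yaw 2.74 zax [-0.    -0.008 -1.   ] F [-1.  -0.7  1.2] M [-0.    0.1  -0.04] gap 0.0002 q [ 0.52  0.26 -0.47  0.01 -0.84  1.1 ]
```

View pics/t6.png

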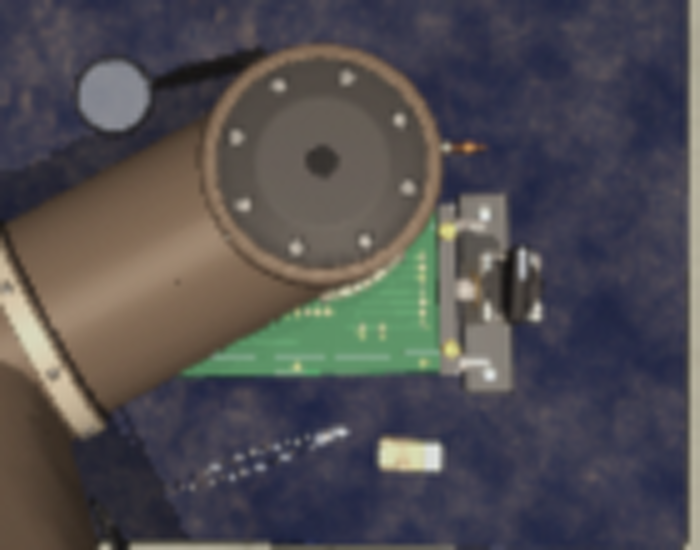

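The solder side is up and nearly level. I'll press 2 mm more, then lift away to measure.

Request:
{"api": "arm_command", "payload": {"plan": [[0,0,2,0,0,0,1],[0,0,1,0,0,0,1],[0,0,0,0,0,0,1],[0,0,0,0,0,0,1]]}}

```text
time: 6.85
tool_pos: [0.5294, 0.0783, 0.115]
tool_rot: [3.134, 0.076, 0.002]
ft_force: [0.1, 0.4, -0.1]
finger_gap: -0.0002
```

Run:
```python
from h import *
st()
```

```text
t 6.85 frame xy mm [35.3  1.8] z 115.0 yaw 2.77 zax [ 0.001 -0.007 -1.   ] F [ 0.1  0.4 -0.1] M [ 0.02  0.08 -0.01] gap -0.0002 q [ 0.52  0.26 -0.48  0.01 -0.83  1.09]
```

Request:
{"api": "arm_command", "payload": {"plan": [[0,0,-40,0,0,0,-0.2],[0,0,-45,0,0,0,-0.2],[0,0,-45,0,0,0,-0.2],[30,40,0,0,0,0,-0.2],[40,40,0,0,0,0,-0.2],[40,40,0,0,0,0,-0.2],[0,0,0,0,0,0,-0.2]]}}

```text
time: 7.55
tool_pos: [0.6382, -0.028, 0.252]
tool_rot: [3.134, 0.087, 0.009]
ft_force: [-0.5, -0.0, -1.9]
finger_gap: 0.0514
```

Run:
```python
from h import *
st()
t=imaging.snapshot("top"); crop(t,(275,165,415,275),5.7,"t7.png")
t=imaging.snapshot("scene"); crop(t,(260,180,400,300),5,"s7.png")
```

```text
t 7.55 frame xy mm [ 139.  -109.4] z 252.0 yaw 3.17 zax [ 0.006 -0.007 -1.   ] F [-0.5 -0.  -1.9] M [ 0.05  0.13 -0.02] gap 0.0514 q [ 0.27  0.3  -0.08  0.01 -1.19  1.36]
```

View pics/t7.png

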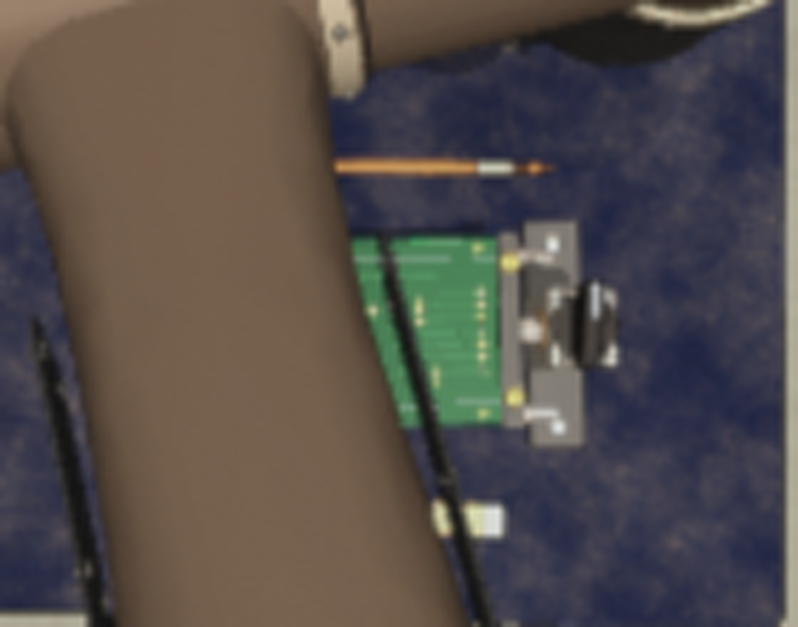

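View pics/s7.png

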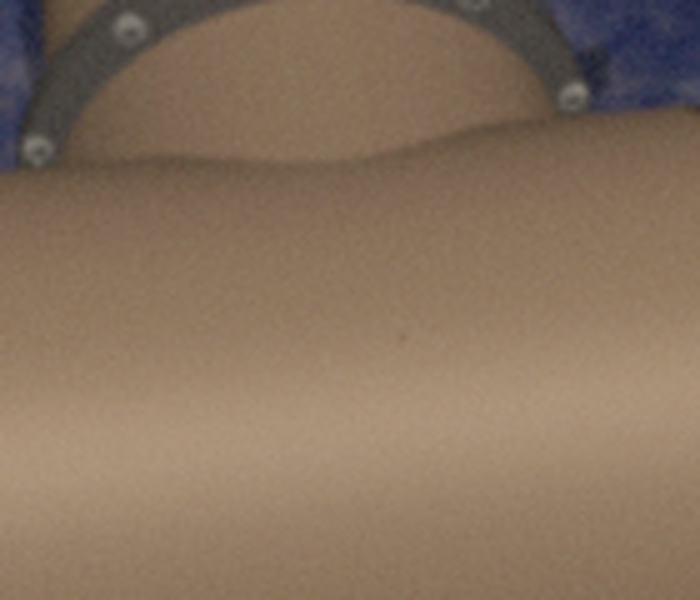

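The arm blocks the scene camera. There is time to spare, so I'll swing left to check the level with two views.

Request:
{"api": "arm_command", "payload": {"plan": [[-10,-48,-5,0,0,0,-0.2],[-10,-48,0,0,0,0,-0.2],[-10,-48,0,0,0,0,-0.2],[-10,-48,0,0,0,0,-0.2],[-10,-48,0,0,0,0,-0.2],[-10,-48,0,0,0,0,-0.2],[-10,-48,0,0,0,0,-0.2],[-10,-48,0,0,0,0,-0.2],[-10,-48,0,0,0,0,-0.2],[-10,-40,0,0,0,0,-0.2]]}}

```text
time: 8.65
tool_pos: [0.497, 0.4467, 0.2565]
tool_rot: [3.138, 0.089, 0.008]
ft_force: [1.2, -0.2, 0.1]
finger_gap: 0.0512
```

Run:
```python
from h import *
st()
t=imaging.snapshot("top"); crop(t,(275,165,415,275),5.7,"t8.png")
t=imaging.snapshot("scene"); crop(t,(260,180,400,300),5,"s8.png")
```

```text
t 8.65 frame xy mm [ 20.3 371.4] z 256.5 yaw 3.26 zax [ 0.005 -0.002 -1.   ] F [ 1.2 -0.2  0.1] M [-0.01 -0.07  0.07] gap 0.0512 q [ 1.03  0.34  0.    0.01 -1.23  0.6 ]
```

View pics/t8.png

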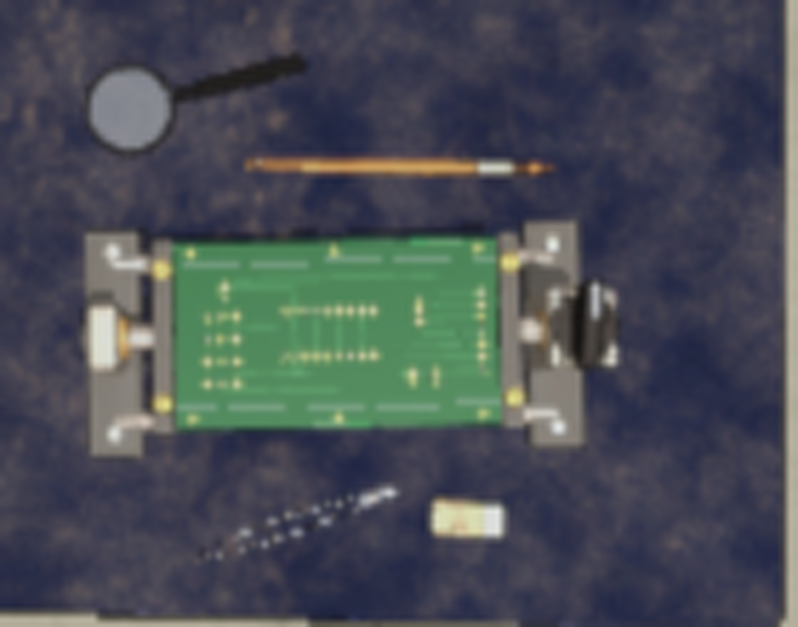

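View pics/s8.png

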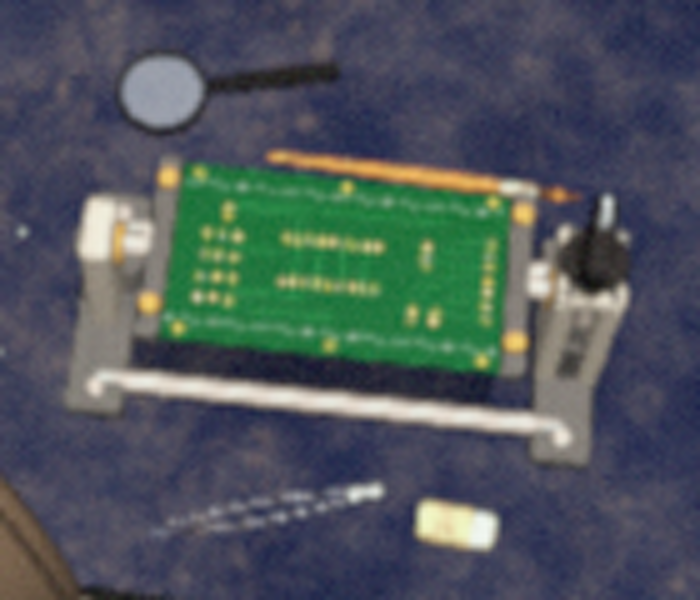

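Solder side up, and the loose things are where they were. The gold pads are at (191,253), (334,250), (477,247), (194,419), (339,418) and (484,414) in the top crop, and (200,173), (347,188), (494,203), (178,328), (330,345) and (482,361) in the scene crop.

Run:
```python
from h import *
t=imaging.snapshot("top"); s=imaging.snapshot("scene")
T=[(191,253),(334,250),(477,247),(194,419),(339,418),(484,414)]
S=[(200,173),(347,188),(494,203),(178,328),(330,345),(482,361)]
def pt(p): return ((p[0]+.5)/5.7-.5+275,(p[1]+.5)/5.7-.5+165)
def ps(p): return ((p[0]+.5)/5-.5+260,(p[1]+.5)/5-.5+180)
P=np.array([tri(t,pt(a),s,ps(b))[0] for a,b in zip(T,S)])
print(P.round(4)); w=P[:3].mean(0)-P[3:].mean(0); print("tilt deg (far high +)",np.degrees(np.arctan2(w[2],np.hypot(*w[:2]))),P.mean(0))
# knob: white marks/dark mask: collar & bar in top
im=cv2.resize(t["image"][205:245,360:395],None,fx=8,fy=8,interpolation=cv2.INTER_CUBIC)
# bar highlight & both bar top ends, onto z=.168
for p in [(594,285),(601,330)]: print(onplane(t,pt(p),.168))
# predicted bar-top corners for knob values
c,sn=np.cos(YAW),np.sin(YAW)
K=C+np.array([c*0+sn*128, sn*0-c*128]); print("knob",K)
vis=cv2.resize(t["image"][200:250,355:395,::-1],None,fx=14,fy=14,interpolation=cv2.INTER_CUBIC)
vis2=cv2.resize(s["image"][205:255,360:400,::-1],None,fx=14,fy=14,interpolation=cv2.INTER_CUBIC)
a=YAW-0.12
u=np.array([np.cos(a),np.sin(a)]);v=np.array([-u[1],u[0]])
for img,cam,o in ((vis,t,(355,200)),(vis2,s,(360,205))):
    for e in(-1,1):
        for f in (-1,1):
            X=np.r_[K+u*.022*e+v*.006*f,.168]
            q=(proj(cam,X)-o+.5)*14; cv2.circle(img,tuple(int(x) for x in q),3,(0,0,255),-1)
cv2.imwrite("pics/kn.png",cv2.resize(np.hstack([vis,vis2]),(784,490)))
```

```text
[[ 0.5353  0.1559  0.0959]
 [ 0.5389  0.0781  0.096 ]
 [ 0.5424  0.0007  0.0962]
 [ 0.446   0.1517  0.0982]
 [ 0.4486  0.0739  0.0998]
 [ 0.4526 -0.0036  0.0989]]
tilt deg (far high +) -1.8882189919877468 [0.49396757 0.07610043 0.09749683]
[ 0.51906989 -0.05286421  0.168     ]
[ 0.49633818 -0.05661862  0.168     ]
knob [   6.52382569 -127.783104  ]
```

View pics/kn.png

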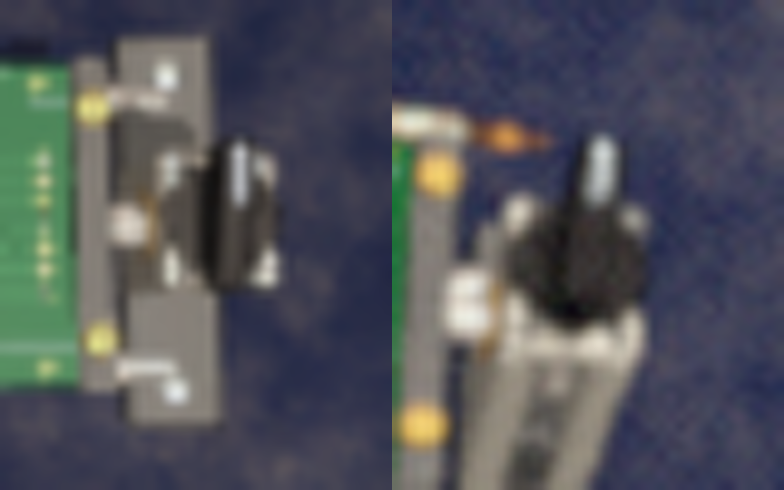

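Level within about 2°. Knob bearing next: the white pointer line runs from (240,145) to (240,200) in the left panel, and from (603,140) to (598,200) in the right.

Run:
```python
from h import *
t=imaging.snapshot("top"); s=imaging.snapshot("scene")
k=9.8
a=[np.array(p)/k-.5+(355,200) for p in [(240,145),(240,200)]]
b=[np.array(p)/k-.5+(360,205) for p in [(603-392,140),(598-392,200)]]
for x,cam in ((a,t),(b,s)):
    A,B=[onplane(cam,p,.168) for p in x]; d=A-B
    print(A.round(4),B.round(4),"bearing deg",np.degrees(np.arctan2(d[1],d[0])))
for p,q in zip(a,b): print(tri(t,p,s,q))
K=C+.128*np.array([np.sin(YAW),-np.cos(YAW)]);print(K)
# bar mask in scene and top: very dark pixels
for deg in (-10,-5,0,3):
    u=np.array([np.cos(np.radians(deg)),np.sin(np.radians(deg))])
    print(deg,[((proj(c,np.r_[K+u*e*.022,.168])-o+.5)*k).round(0) for c,o in ((t,(355,200)),(s,(360,205))) for e in (-1,1)])
```

```text
[ 0.5199 -0.0534  0.168 ] [ 0.5037 -0.0536  0.168 ] bearing deg 0.5335057546859306
[ 0.521  -0.0504  0.168 ] [ 0.5043 -0.0506  0.168 ] bearing deg 0.7313476937886236
(array([ 0.5195155 , -0.05147544,  0.17162227]), np.float64(0.0027958329052246286))
(array([ 0.50338508, -0.05177699,  0.17062373]), np.float64(0.0027879803030770593))
[ 0.50022963 -0.0530579 ]
-10 [array([224., 285.]), array([252., 139.]), array([191., 294.]), array([237., 141.])]
-5 [array([231., 286.]), array([245., 138.]), array([199., 296.]), array([229., 139.])]
0 [array([237., 287.]), array([239., 137.]), array([206., 297.]), array([222., 137.])]
3 [array([241., 287.]), array([235., 137.]), array([211., 298.]), array([217., 137.])]
```

The pointer bearing is about 0.6°, so the knob is at about 0.04 rad and needs about 78° to the stop. Moving over the knob.

Request:
{"api": "arm_command", "payload": {"plan": [[0,48,0,0,0,0,-0.2],[0,49,0,0,0,0,-0.2],[0,49,0,0,0,0,-0.2],[0,49,0,0,0,0,-0.2],[-3,49,0,0,0,0,-0.2],[-3,49,0,0,0,0,-0.2],[-3,49,0,0,0,0,-0.2],[-3,49,0,0,0,0,-0.2],[-3,49,0,0,0,0,-0.2],[-3,49,0,0,0,2,-0.2]]}}

```text
time: 9.95
tool_pos: [0.5018, -0.054, 0.2601]
tool_rot: [3.141, 0.021, 0.019]
ft_force: [0.8, -0.2, 0.5]
finger_gap: 0.0516
```

Request:
{"api": "arm_command", "payload": {"plan": [[0,0,0,0,0,0,-0.2],[0,0,0,0,0,0,-0.2]]}}

```text
time: 10.15
tool_pos: [0.4992, -0.0617, 0.261]
tool_rot: [3.141, 0.002, 0.022]
ft_force: [0.5, 0.3, 0.5]
finger_gap: 0.0507
```

```bash
python3 -c "
from h import *
st()"
```

```text
t 10.15 frame xy mm [  -1.4 -136.6] z 261.0 yaw 0.08 zax [ 0.014 -0.    -1.   ] F [0.5 0.3 0.5] M [ 0.04  0.02 -0.01] gap 0.0507 q [ 0.27  0.06 -0.35  0.   -1.15  1.3 ]
```

Request:
{"api": "arm_command", "payload": {"plan": [[1,-5,0,0,-0.8,0,-0.2],[0,-4,25,0,0,0,-0.2],[0,0,30,0,0,0,-0.2],[0,0,5,0,0,0,-0.2],[0,0,0,0,0,0,-0.2]]}}

```text
time: 10.65
tool_pos: [0.5011, -0.0492, 0.2019]
tool_rot: [-3.141, -0.007, -0.002]
ft_force: [0.6, 0.3, 0.2]
finger_gap: 0.0513
```

```bash
python3 -c "
from h import *
st()
t=imaging.snapshot('top'); crop(t,(340,190,410,250),8,'t9.png')
"
```

```text
t 10.65 frame xy mm [   1.  -124.2] z 201.9 yaw 0.25 zax [ 0.002  0.001 -1.   ] F [0.6 0.3 0.2] M [-0.04 -0.02  0.03] gap 0.0513 q [ 0.29  0.11 -0.43 -0.   -1.02  1.28]
```

View pics/t9.png

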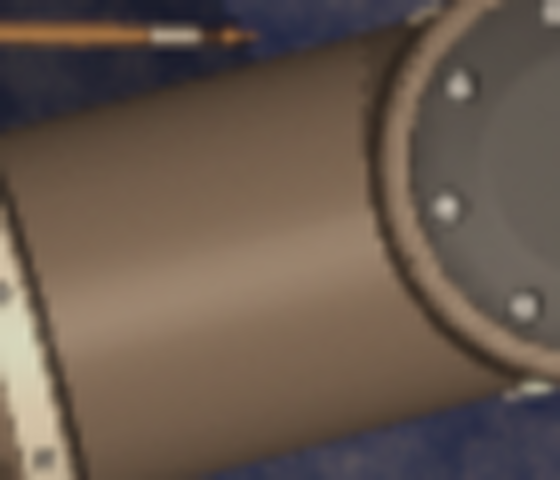

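The view is blocked, so I rely on measured positions: shift 3 mm and descend.

Request:
{"api": "arm_command", "payload": {"plan": [[-1,3,5,0,0,0,-0.2],[0,0,20,0,0,0,-0.2],[0,0,11,0,0,0,-0.2],[0,0,2,0,0,0,-0.2],[0,0,0,0,0,0,-0.2]]}}

```text
time: 11.2
tool_pos: [0.5031, -0.0512, 0.1672]
tool_rot: [-3.14, -0.011, -0.013]
ft_force: [0.1, -0.1, 0.2]
finger_gap: 0.0512
```

```bash
python3 -c "
from h import *
st()"
```

```text
t 11.2 frame xy mm [   3.  -126.3] z 167.2 yaw 0.4 zax [ 0.008  0.001 -1.   ] F [ 0.1 -0.1  0.2] M [-0.03  0.01 -0.  ] gap 0.0512 q [ 0.29  0.15 -0.48  0.   -0.93  1.29]
```

Request:
{"api": "arm_command", "payload": {"plan": [[-3,1,3,0,-0.4,0,-0.2],[0,0,0,0,0,0,-0.2],[0,0,0,0,0,0,1],[0,0,0,0,0,0,1],[0,0,0,0,0,0,1],[0,0,0,0,0,0,1],[0,0,0,0,0,0,1],[0,0,0,0,0,0,1]], "newtons": 40}}

```text
time: 12.0
tool_pos: [0.5012, -0.052, 0.1662]
tool_rot: [-3.139, -0.012, -0.007]
ft_force: [-0.2, 0.7, -0.4]
finger_gap: 0.011
```

```bash
python3 -c "
from h import *
st()"
```

```text
t 12.0 frame xy mm [   1.1 -127. ] z 166.2 yaw 0.42 zax [ 0.004  0.002 -1.   ] F [-0.2  0.7 -0.4] M [ 0.08 -0.02  0.1 ] gap 0.011 q [ 0.29  0.15 -0.48 -0.   -0.94  1.29]
```

Bar gripped, gap 11 mm. Turning clockwise, which is positive about tool z.

Request:
{"api": "arm_command", "payload": {"plan": [[0,0,0,0,0,5,1],[0,0,0,0,0,6,1],[0,0,0,0,0,6,1],[0,0,0,0,0,6,1],[0,0,0,0,0,6,1],[0,0,0,0,0,0,1]]}}

```text
time: 12.6
tool_pos: [0.501, -0.053, 0.1662]
tool_rot: [-3.036, 0.802, -0.005]
ft_force: [0.2, 0.4, -0.7]
finger_gap: 0.0113
```

```bash
python3 -c "
from h import *
st()"
```

```text
t 12.6 frame xy mm [   0.7 -127.9] z 166.2 yaw -29.61 zax [ 0.003  0.    -1.   ] F [ 0.2  0.4 -0.7] M [ 0.2  -0.02 -0.12] gap 0.0113 q [ 0.29  0.15 -0.48  0.   -0.94  0.77]
```

Request:
{"api": "arm_command", "payload": {"plan": [[0,0,0,0,0,6,1],[0,0,0,0,0,6,1],[0,0,0,0,0,6,1],[0,0,0,0,0,6,1],[0,0,0,0,0,6,1],[0,0,0,0,0,6,1],[0,0,0,0,0,4,1],[0,0,0,0,0,0,1]]}}

```text
time: 13.4
tool_pos: [0.4999, -0.0538, 0.1662]
tool_rot: [2.579, -1.792, 0.003]
ft_force: [0.5, 1.1, 0.3]
finger_gap: 0.0112
```

```bash
python3 -c "
from h import *
st()"
```

```text
t 13.4 frame xy mm [  -0.3 -128.7] z 166.2 yaw -69.58 zax [ 0.001 -0.002 -1.   ] F [0.5 1.1 0.3] M [ 0.   -0.1  -0.17] gap 0.0112 q [ 0.29  0.15 -0.48  0.   -0.94  0.07]
```

Moment is 0.17 N m and rising as the task describes. Creeping to the stop.

Request:
{"api": "arm_command", "payload": {"plan": [[0,0,0,0,0,4,1],[0,0,0,0,0,3,1],[0,0,0,0,0,2,1],[0,0,0,0,0,2,1],[0,0,0,0,0,0,1]]}}

```text
time: 13.9
tool_pos: [0.4997, -0.0538, 0.1663]
tool_rot: [2.414, -2.007, 0.003]
ft_force: [0.3, 0.1, -0.4]
finger_gap: 0.0109
```

```bash
python3 -c "
from h import *
st()"
```

```text
t 13.9 frame xy mm [  -0.5 -128.7] z 166.3 yaw -79.48 zax [ 0.    -0.003 -1.   ] F [ 0.3  0.1 -0.4] M [0.02 0.   1.02] gap 0.0109 q [ 0.29  0.15 -0.48  0.   -0.94 -0.1 ]
```

The moment jumped to 1.0 N m at bearing -79.5°, which is the hard stop. I'll relax by 1.5°, open and lift straight up.

Request:
{"api": "arm_command", "payload": {"plan": [[0,0,0,0,0,-1.5,1],[0,0,0,0,0,0,-0.2],[0,0,0,0,0,0,-0.2],[0,0,0,0,0,0,-0.2],[0,0,0,0,0,0,-0.2],[0,0,-25,0,0,0,-0.2],[0,0,-45,0,0,0,-0.2],[0,0,-30,0,0,0,-0.2],[0,0,0,0,0,0,-0.2]]}}

```text
time: 14.8
tool_pos: [0.499, -0.054, 0.2688]
tool_rot: [2.448, -1.961, -0.0]
ft_force: [-0.1, -0.1, 0.1]
finger_gap: 0.0511
```

```bash
python3 -c "
from h import *
st()"
```

```text
t 14.8 frame xy mm [  -1.3 -128.9] z 268.8 yaw -77.39 zax [-0.003 -0.003 -1.   ] F [-0.1 -0.1  0.1] M [ 0.02 -0.03  0.02] gap 0.0511 q [ 0.29  0.06 -0.33  0.   -1.18 -0.07]
```

Now swing left (+y) for a clear two-view check.

Request:
{"api": "arm_command", "payload": {"plan": [[-46,-10,0,0,0,0,-0.2],[-48,-10,0,0,0,0,-0.2],[-48,-10,0,0,0,0,-0.2],[-48,-10,0,0,0,0,-0.2],[-48,-10,0,0,0,0,-0.2],[-48,-10,0,0,0,0,-0.2],[-48,-10,0,0,0,0,-0.2],[-48,-10,0,0,0,0,-0.2],[-48,-10,0,0,0,0,-0.2],[-48,-10,0,0,0,0,-0.2]]}}

```text
time: 15.8
tool_pos: [0.4923, 0.4408, 0.2649]
tool_rot: [2.439, -1.974, -0.0]
ft_force: [1.5, 0.2, 0.7]
finger_gap: 0.0512
```

Request:
{"api": "arm_command", "payload": {"plan": [[-20,0,0,0,0,0,-0.2],[0,0,0,0,0,0,-0.2],[0,0,0,0,0,0,-0.2]]}}

```text
time: 16.1
tool_pos: [0.486, 0.4663, 0.2597]
tool_rot: [2.44, -1.965, 0.0]
ft_force: [0.0, -0.7, -0.2]
finger_gap: 0.0513
```

Run:
```python
from h import *
st()
t=imaging.snapshot("top"); crop(t,(275,165,415,275),5.7,"t10.png")
s=imaging.snapshot("scene"); crop(s,(260,180,400,300),5,"s10.png")
```

```text
t 16.1 frame xy mm [ 10.3 391.5] z 259.7 yaw -77.68 zax [-0.005 -0.007 -1.   ] F [ 0.  -0.7 -0.2] M [-0.02 -0.01  0.03] gap 0.0513 q [ 1.05  0.36  0.03 -0.   -1.25 -0.84]
```

View pics/t10.png

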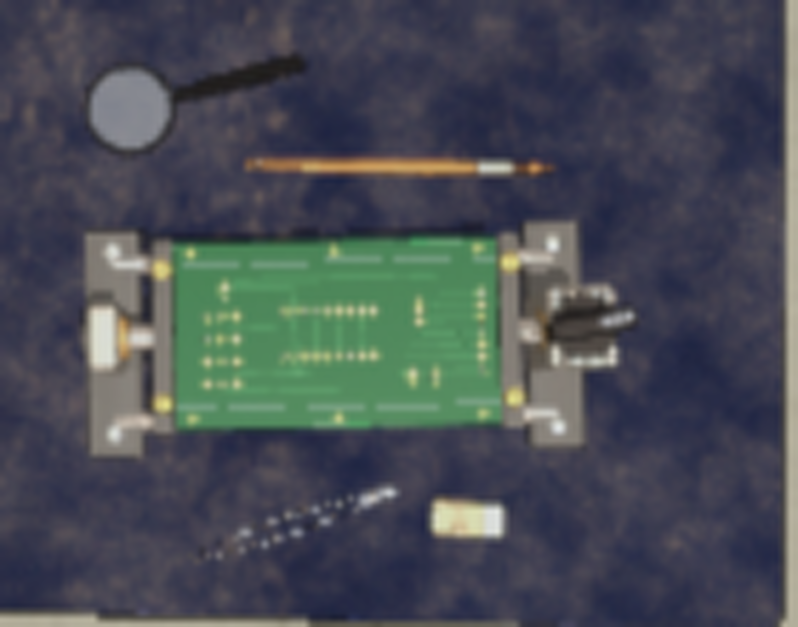

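View pics/s10.png

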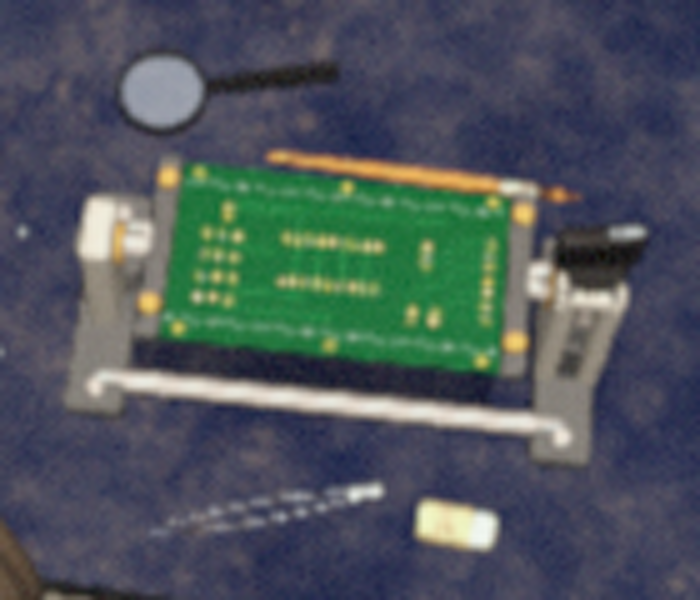

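The pads are at the same pixels as before locking, so the board is still level within about 2°. The knob pointer now runs (605,324) to (632,317), about 75–78° clockwise. All the loose items are unmoved. Handing in.

```bash
python3 -c "
from h import *
print(order.job_done())"
```

```text
the job is handed in; nothing more can be done
None
```

The board is turned over with its solder side up, and the knob is locked at its stop. I handed the job in at about 16 s; no verdict is reported.

**How it was done:** I pressed the far edge down to about 60°. I then pushed the raised near edge over from the robot side and pressed it level. Finally I gripped the knob bar, turned it clockwise, let go and moved the arm clear.

**Last checks:**
- **Board:** two-view triangulation before locking gave a tilt of about 1.9° (0.03 rad, limit 0.15). After locking, the board's pads were at the same pixels in both views.
- **Knob:** it started at about 0.04 rad and met the stop with the moment rising to 1.0 N m. The tool had then turned about 80°, which puts the knob at about 1.4 rad, and the pointer in the pictures agrees to within a few degrees.
- **Surroundings:** in the final close-ups the tweezers, eraser, brush and magnifier had not moved. The sticky notes and dropper bottle lie outside those crops, and I did not check them again; the arm passed well above the bottle.
- **Disagreements:** the moment readings partway through the knob turn (-0.12 and -0.17 N m) had the opposite sign to the reading at the stop. I put that down to relaxation while the arm paused. The two cameras also disagreed by 2–3 mm on triangulated points.

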